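# Rake the pulled stoppers into the decapping station's waste drawer

## Robot

A 6-joint arm with a two-finger parallel gripper is mounted at the origin on a cart in front of the work surface, level with it; the furniture and walls round the work are solid. World frame = base frame: x ahead of the robot, y to its left, z up, the work surface at z = 0. Lengths are in m, angles in rad, forces in N, time in s.
With the tool pointing down it reaches from about 0.3 to 0.85 m from the base axis. Payload 5.4 kg.
Tool frame: the origin (TCP) lies midway between the tips of the shut fingers; the grasp point (between the pads) lies 19 mm behind it; z points along the fingers, y is the line along which they close (so a half turn about z gives the same grasp; the last joint's range is limited). The gripper opens to 85 mm and grips with 20 to 120 N. Pads are 22 mm wide; open, the fingers measure 114 mm over their backs; the gripper's body (76 mm by 85 mm) begins 54 mm behind the grasp point. The pads swing forward as they close: fully open they stand 13 mm farther back than shut.
Start: joints at [-1.555, 0.158, 1.597, -0, 1.386, -0.21], TCP at [0.129, -0.56, 0.231] pointing down, gripper open.
Joint ranges: [-2.91, 2.91], [-0.94, 2.29], [0.18, 2.7], [-1.29, 4.43], [0.17, 2.64], [-3, 3]. Speed limits (rad/s): [2.57, 2.57, 3.14, 3.14, 3.14, 3.14].

## Interface

Orientations are given as a unit quaternion [x, y, z, w].
In Python, from cell import monitor, vision, order gives the robot as it stands.
- The arm moves only by the tool drive_tool, never from a script. Its arguments are lists of equal length, an entry for each row: "delta_pos": the shift along the tool's x, y, z normalised to -1 to 1, where 1 is 0.3 m, a list of three; "twist": the turn, a rotation vector about the tool's x, y, z normalised to -1 to 1, where 1 is 0.5 rad, a list of three; "gripper": the closure, from 0 (fully open) to 1 (shut). A call has exactly 5 rows; each row is the pose to reach, as a shift and turn from the pose commanded when the call began, along the tool's axes at that moment; what a row does not reach only later rows make up. A row lasts 1/10 s, in which the tool goes at most 50 mm and 8.59 degrees, less where a joint would pass 70% of its speed; a pose out of reach is approached as far as the arm can. A call with a number of a shift or a turn outside -1 to 1 is refused whole. A call with a gripper value outside its range is refused whole. The fingers move at their own pace and stop on an object; "grip_force" is the grip in N (left out, the last holds). Time passes only in rows, so rows that repeat a pose let the fingers close, or fill a call up. It gives the time, the measured TCP pose, the force, the opening and the grip force at its end, in the units of the state.
- monitor.state(): the state, without advancing time (a new reading comes with each control period).
- vision.grab_frame(name): name is "side" or "top" or "wrist"; returns the picture (420x560x3 uint8, red, green, blue); there is no depth.
- vision.camera_model(name): a dict with "K" (3x3 intrinsics, pixels), "dist_coeffs" ([k1, k2, p1, p2, k3] as OpenCV has them; the pictures are not rectified), "camera_from_world" (4x4, takes a point from world to camera coordinates). Camera axes: x right, y down, z forward; pixel columns grow to the right and rows downward; lengths in m; the calibration is good to about 2 mm. A picture is of the moment at which its call begins: read the wrist's pose just before it. camera_model takes no time and is no camera call; for the wrist camera it gives the pose at the moment of the call.
- order.close_job(): hands the job in; it is judged then, once.
The state is a dict: "clock": time; "joint_positions": joint angles; "qvel": joint speeds; "tau": joint torques, N m; "ee_pos": TCP position; "orientation": TCP orientation; "contact_force": force on the tool from outside, world axes, zero at the start; "wrist_torque": the same for the moment, N m; "opening": opening from 0.0 (shut) to 1.0 (fully open); "grip_force": force on a finger pad.
Only numpy, scipy, OpenCV 4.12 (cv2) and the standard library are available. Lean on these libraries where they do the work, as an engineer would, in place of code of your own. Each camera call takes 0.05 s, during which the arm holds its last target. There are 200 camera calls.

## Task

Five used tube stoppers lie on the deck of the decapping station. Pull its waste drawer right out, rake them off the deck's front edge into it with the deck rake - never touching these contaminated stoppers with the gripper - then push the drawer fully home with all five inside and leave the rake standing upright on the deck between the rails. Do not disturb the bottle, vials and reader standing about.

Things in the scene. Friction and masses are not known exactly. Their poses are not given: they have to be found in the camera images.
- station: decapping station, fixed to the bench: steel deck between two white side rails, a steel comb along its back, a waste drawer beneath. Origin: centre of its underside, on the bench; its +x points to the back (comb), -x to the front (drawer), y across. 152 mm wide outside. The stoppers start with their middles at x = -50 to +2 mm; from x = +15 mm back to the comb the deck is clear.
- deck_front (a point): middle of the deck's front edge, on the deck's top, 62 mm above the bench, at x = -65 mm of the station; axes as the station's. The edge is open, without a lip. The side rails run the deck's full depth, stand 19 mm above it (tops 81 mm above the bench) and leave 128 mm between them (y = -64 to +64 mm).
- deck_back (a point): middle of the deck's back edge, on the deck's top, 62 mm above the bench, at x = +65 mm of the station; axes as the station's. Here stands the notched steel comb, 4 mm thick, as wide as the station, its top 105 mm above the bench.
- waste_drawer (a joint): how far the drawer is pulled out, m: 0 = shut, 0.085 = fully out against its stop; it slides along the station's -x and holds with about 1 N of friction. It may start up to 12 mm ajar.
- drawer_pull (a point): grip point on the drawer's pull: a black upright tab in the middle of the drawer's front, 14 mm thick (station's y), jutting 42 mm forward, 28 mm high (22 to 50 mm above the bench). The point is 40 mm above the bench, mid-thickness, 14 mm from the tab's front end, at x = -98 mm of the station when shut. Axes as the station's; moves with the drawer.
- drawer_floor (a point): centre of the drawer's inner floor, 12 mm above the bench, at x = -5 mm of the station when shut; axes as the station's; moves with the drawer. Inside it is 118 mm (x) by 130 mm (y); side walls 33 mm high; the front's top is 55 mm above the bench, 7 mm below the deck, and its outer face 65 mm before this point.
- rake: deck rake: black rubber foot 24 mm thick (its x) and 118 mm wide (its y) under an aluminium bar, upright black grip in the middle; 100 mm high, about 160 g. Starts standing on its foot on the bench, left of the station. Origin: centre of the foot's underside; z up. The same both ways round. It fits between the side rails with 5 mm to spare on each side.
- rake_grip (a point): grip point on the rake's upright grip, 72 mm above the foot's underside. The grip is 20 mm thick (rake's x) by 24 mm wide (rake's y) and runs from 34 to 100 mm above the underside; axes as the rake's.
- oil_dropper: amber dropper bottle, 30 mm across, 92 mm high, standing in front, to the right of the station; bystander. Origin: centre of its underside.
- vial_a: reagent vial, 24 mm across, 48 mm high, standing behind the rake; bystander. Origin: centre of its underside.
- vial_b: a second reagent vial of the same size, beside it; bystander. Origin: centre of its underside.
- tester: small white reader with two windows, 52 x 78 x 18 mm, lying on the bench to the left of the rake; bystander. Origin: centre of its underside.
- microscope_b: binocular microscope, fixed and heavy, 359 mm high, between the station and the rake. From its origin (centre of its underside) it reaches about 155 mm towards the robot and 110 mm to either side: carry the rake round its near side with room for the gripper, or above it, not through it.
- stopper_1_mid (a point): pulled rubber tube stopper (biohazard), dark, a 17 mm round head 11 mm high with a 12 mm plug, 20 mm long in all, about 12 g; at the start it stands on its head on the deck. This point is its middle.
- stopper_2_mid (a point): pulled rubber tube stopper (biohazard), dark, a 17 mm round head 11 mm high with a 12 mm plug, 20 mm long in all, about 12 g; at the start it stands on its head on the deck. This point is its middle.
- stopper_3_mid (a point): pulled rubber tube stopper (biohazard), dark, a 17 mm round head 11 mm high with a 12 mm plug, 20 mm long in all, about 12 g; at the start it lies on its side on the deck. This point is its middle.
- stopper_4_mid (a point): pulled rubber tube stopper (biohazard), dark, a 17 mm round head 11 mm high with a 12 mm plug, 20 mm long in all, about 12 g; at the start it lies on its side on the deck. This point is its middle.
- stopper_5_mid (a point): pulled rubber tube stopper (biohazard), dark, a 17 mm round head 11 mm high with a 12 mm plug, 20 mm long in all, about 12 g; at the start it lies on its side on the deck. This point is its middle.
Mind the look-alikes: they are no part of the job. Leave any purple look-alike of the rake alone.

How it is judged:
On the way, in this order (a step that is already met when the one before it is completed fails the run):
1. the waste drawer is pulled out (more than 75 mm) (value of joint waste_drawer above 0.075 m), for 0.2 s.
2. all five stoppers lie in the drawer while it is out (x of stopper_1_mid in the frame of drawer_floor between -0.062 and 0.062 m and y of stopper_1_mid in the frame of drawer_floor between -0.066 and 0.066 m and z of stopper_1_mid in the frame of drawer_floor between 0 and 0.036 m and x of stopper_2_mid in the frame of drawer_floor between -0.062 and 0.062 m and y of stopper_2_mid in the frame of drawer_floor between -0.066 and 0.066 m and z of stopper_2_mid in the frame of drawer_floor between 0 and 0.036 m and x of stopper_3_mid in the frame of drawer_floor between -0.062 and 0.062 m and y of stopper_3_mid in the frame of drawer_floor between -0.066 and 0.066 m and z of stopper_3_mid in the frame of drawer_floor between 0 and 0.036 m and x of stopper_4_mid in the frame of drawer_floor between -0.062 and 0.062 m and y of stopper_4_mid in the frame of drawer_floor between -0.066 and 0.066 m and z of stopper_4_mid in the frame of drawer_floor between 0 and 0.036 m and x of stopper_5_mid in the frame of drawer_floor between -0.062 and 0.062 m and y of stopper_5_mid in the frame of drawer_floor between -0.066 and 0.066 m and z of stopper_5_mid in the frame of drawer_floor between 0 and 0.036 m and value of joint waste_drawer above 0.04 m), for 0.2 s.
At the end, for the whole second after the job is handed in: All five stoppers are in the drawer, the drawer is shut to within 4 mm, and the rake stands upright on the deck (within 6 degrees, its foot flat on the deck between the rails and not hanging over the front edge by more than 3 mm), at rest (x of stopper_1_mid in the frame of drawer_floor between -0.062 and 0.062 m and y of stopper_1_mid in the frame of drawer_floor between -0.066 and 0.066 m and z of stopper_1_mid in the frame of drawer_floor between 0 and 0.036 m and x of stopper_2_mid in the frame of drawer_floor between -0.062 and 0.062 m and y of stopper_2_mid in the frame of drawer_floor between -0.066 and 0.066 m and z of stopper_2_mid in the frame of drawer_floor between 0 and 0.036 m and x of stopper_3_mid in the frame of drawer_floor between -0.062 and 0.062 m and y of stopper_3_mid in the frame of drawer_floor between -0.066 and 0.066 m and z of stopper_3_mid in the frame of drawer_floor between 0 and 0.036 m and x of stopper_4_mid in the frame of drawer_floor between -0.062 and 0.062 m and y of stopper_4_mid in the frame of drawer_floor between -0.066 and 0.066 m and z of stopper_4_mid in the frame of drawer_floor between 0 and 0.036 m and x of stopper_5_mid in the frame of drawer_floor between -0.062 and 0.062 m and y of stopper_5_mid in the frame of drawer_floor between -0.066 and 0.066 m and z of stopper_5_mid in the frame of drawer_floor between 0 and 0.036 m and value of joint waste_drawer below 0.004 m and x of rake in the frame of station between -0.056 and 0.056 m and y of rake in the frame of station between -0.015 and 0.015 m and z of rake in the frame of station between 0.058 and 0.067 m and angle between rake's own z axis and vertical below 0.1 rad and linear speed of rake below 0.02 m/s); the robot touches nothing.
It fails at once if the gripper or arm touches a stopper (contact force between any of the fingers, the arm and stopper_1 above 0.3 N or contact force between any of the fingers, the arm and stopper_2 above 0.3 N or contact force between any of the fingers, the arm and stopper_3 above 0.3 N or contact force between any of the fingers, the arm and stopper_4 above 0.3 N or contact force between any of the fingers, the arm and stopper_5 above 0.3 N).
It fails at once if a bystander (bottle, vial or reader) is shifted by more than 15 mm or tipped (distance of any of oil_dropper, vial_a, vial_b, tester from where it was at the start of the episode above 0.015 m or angle between any of oil_dropper, vial_a, vial_b, tester's own z axis and vertical above 0.35 rad).
It also fails if it takes over 67 s, if anything falls off the work surface, if the arm or the gripper's body presses on something with over 40 N, if the wrist force passes 120 N, or if a joint passes its speed limit or range.

## Working session

There is one attempt and no reset: what is moved stays moved. The work goes in short steps, Python scripts to look and compute and a tool call to move; the robot and the scene stay as the last step left them, time stands still between calls to the robot, and variables do not carry over. Pictures are saved under pics/ and viewed, at most 10 in all, crops included, and the job is handed in when it is done.

Besides the shell and the picture viewer there is one more tool, called after ">>>" by a JSON object that holds its "op" and its "data". drive_tool: Moves the arm, as the interface text tells. Scaled input: -1 to 1 covers 0.3 m each way for a shift and 0.5 rad each way for a turn. Its arguments: {"type":"object","properties":{"delta_pos":{"type":"array"},"twist":{"type":"array"},"gripper":{"type":"array"},"grip_force":{"type":"number"}},"required":["delta_pos","twist","gripper"]}

```bash
mkdir -p pics; ls
python3 - <<'E'
from cell import monitor, vision
import cv2
print(monitor.state())
for n in ["top","side"]:
    f=vision.grab_frame(n); cv2.imwrite(f"pics/{n}0.png",f[:,:,::-1])
    print(n,vision.camera_model(n))
E
```

```text
pics
{'clock': 0.0, 'joint_positions': array([-1.55510952e+00,  1.59053325e-01,  1.59826817e+00,  7.62412365e-06,
        1.38618297e+00, -2.10055901e-01]), 'qvel': array([ 3.04637796e-05,  3.59627646e-04, -1.11951503e-04, -1.74570479e-03,
        9.46056249e-05,  1.99603946e-03]), 'tau': array([ 4.02422593e-04, -3.95996833e+01, -3.31429660e+01, -2.19132103e-04,
        8.28095013e-03, -3.40596884e-06]), 'ee_pos': array([ 0.12869902, -0.55978644,  0.2302965 ]), 'orientation': array([ 9.93636414e-01,  1.12631093e-01,  9.64818362e-05, -9.51029523e-04]), 'contact_force': array([-0.03646409,  0.11098404,  0.20495731]), 'wrist_torque': array([-0.03927554,  0.00019535, -0.02372531]), 'grip_force': 0.0, 'opening': 1.0018684573550753}
top {'K': array([[492.0891233 ,   0.        , 285.88117945],
       [  0.        , 492.0891233 , 208.04853092],
       [  0.        ,   0.        ,   1.        ]]), 'dist_coeffs': array([-0.05519088,  0.        ,  0.        ,  0.        ,  0.        ]), 'camera_from_world': array([[ 0.05576337, -0.99839012,  0.01037382,  0.09618242],
       [-0.83441032, -0.0523054 , -0.54865614,  0.499257  ],
       [ 0.54831548,  0.02193889, -0.83598375,  1.92315184],
       [ 0.        ,  0.        ,  0.        ,  1.        ]])}
side {'K': array([[401.78820822,   0.        , 279.20501098],
       [  0.        , 401.78820822, 205.06120548],
       [  0.        ,   0.        ,   1.        ]]), 'dist_coeffs': array([0.01942265, 0.        , 0.        , 0.        , 0.        ]), 'camera_from_world': array([[-0.97983007, -0.19966129, -0.00827096,  0.55536761],
       [-0.11838979,  0.61334184, -0.78089413,  0.06810562],
       [ 0.16098725, -0.76416435, -0.62460863,  1.51417876],
       [ 0.        ,  0.        ,  0.        ,  1.        ]])}
```

View pics/top0.png

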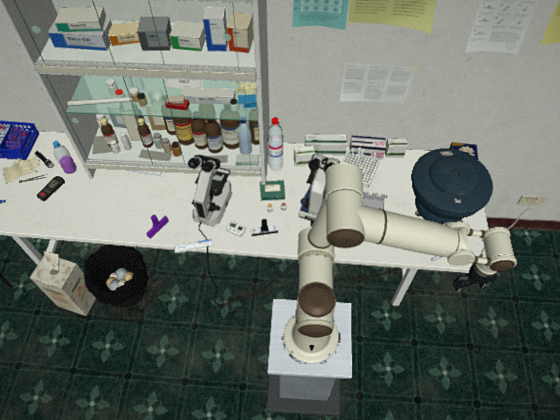

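View pics/side0.png

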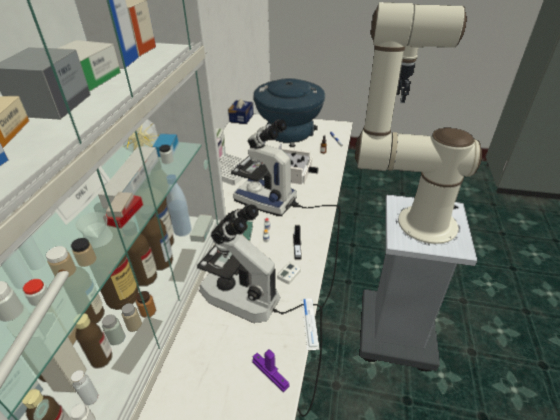

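Top view: black rake near (264,228), reader (236,228), vials (270,208)/(283,207), microscope_b around (315,185); the arm hides the station. Side view: station near (298,160), dropper (323,145), rake (297,241).

```bash
cat > h.py <<'E'
import numpy as np, cv2
from cell import monitor, vision
from scipy.spatial.transform import Rotation as R
def ray(m,px):
    p=cv2.undistortPoints(np.array(px,float).reshape(-1,1,2),m["K"],np.array(m["dist_coeffs"])).reshape(-1,2)
    T=m["camera_from_world"]; c=-T[:3,:3].T@T[:3,3]
    return c, np.c_[p,np.ones(len(p))]@T[:3,:3]
def plane(m,px,z):
    c,d=ray(m,px); return c+d*((np.asarray(z)-c[2])/d[:,2])[:,None]
def proj(m,P):
    T=m["camera_from_world"]; r,_=cv2.Rodrigues(T[:3,:3])
    return cv2.projectPoints(np.array(P,float).reshape(-1,1,3),r,T[:3,3],m["K"],np.array(m["dist_coeffs"]))[0].reshape(-1,2)
def shot(n,name):
    m=vision.camera_model(n); f=vision.grab_frame(n); cv2.imwrite(f"pics/{name}.png",f[:,:,::-1]); 
    np.savez(f"pics/{name}.npz",**m); return m,f
def delta(pos,yaw=None,frame=None):
    """unit moves in tool axes from present tcp to world pos, normalised"""
    s=monitor.state(); Rt=R.from_quat(s["orientation"])
    return Rt.inv().apply(np.array(pos)-s["ee_pos"])/0.3
E
python3 - <<'E'
from h import *
mt,ms=vision.camera_model("top"),vision.camera_model("side")
print("rake top",plane(mt,[(264,231)],[0.02]), "side",plane(ms,[(297,245)],[.02]))
print("station side",plane(ms,[(298,160)],[.06]),"dropper",plane(ms,[(323,152)],[0]))
print("micro",plane(ms,[(265,200)],[0]), "reader",plane(mt,[(236,228)],[.01]),"vials",plane(mt,[(270,210),(283,208)],[.01,.01]))
mw=vision.camera_model("wrist"); print(mw)
s=monitor.state(); print(R.from_quat(s["orientation"]).as_matrix())
E
```

```text
rake top [[0.45084999 0.21787966 0.02      ]] side [[0.45662518 0.22938976 0.02      ]]
station side [[ 0.53395659 -0.25251271  0.06      ]] dropper [[ 0.44268152 -0.43895349  0.        ]]
micro [[ 0.63039285 -0.02289986  0.        ]] reader [[0.46437522 0.34354917 0.01      ]] vials [[0.56859898 0.20031951 0.01      ]
 [0.58311455 0.14213281 0.01      ]]
{'K': array([[372.55187516,   0.        , 280.30867169],
       [  0.        , 372.55187516, 205.17209897],
       [  0.        ,   0.        ,   1.        ]]), 'dist_coeffs': array([-0.09156158,  0.        ,  0.        ,  0.        ,  0.        ]), 'camera_from_world': array([[ 0.22481198, -0.9744008 , -0.00162685, -0.57442153],
       [-0.92391623, -0.21369412,  0.3173541 , -0.04242299],
       [-0.30957774, -0.06984193, -0.94830572,  0.38093831],
       [ 0.        ,  0.        ,  0.        ,  1.        ]])}
[[ 9.74624669e-01  2.23845381e-01 -2.14820326e-05]
 [ 2.23845092e-01 -9.74623246e-01  1.70371050e-03]
 [ 3.60430838e-04 -1.66528693e-03 -9.99998548e-01]]
```

Run:
```python
import cv2
f=cv2.imread("pics/side0.png"); cv2.imwrite("pics/side0c.png",cv2.resize(f[110:290,220:360],None,fx=4,fy=3.3,interpolation=cv2.INTER_CUBIC)[:, :])
```

```text
(no output)
```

View pics/side0c.png

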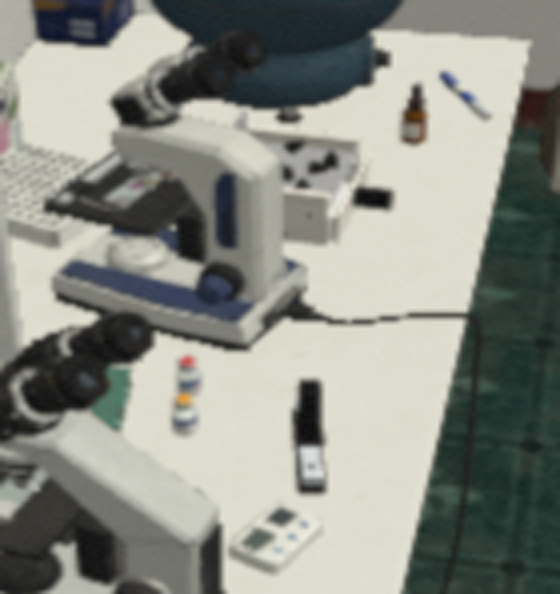

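>>> {"op": "drive_tool", "data": {"delta_pos": [[0.6,-0.36,-0.08],[0.6,-0.36,-0.08],[0.6,-0.36,-0.08],[0.6,-0.36,-0.08],[0.6,-0.36,-0.08]], "twist": [[0,0,0],[0,0,0],[0,0,0],[0,0,0],[0,0,0]], "gripper": [0,0,0,0,0]}}

```text
clock: 0.6
ee_pos: [0.2828, -0.4118, 0.2557]
orientation: [0.993, 0.115, 0.001, -0.0]
contact_force: [-0.8, -0.3, 0.3]
opening: 0.995
grip_force: 0.0
```

>>> {"op": "drive_tool", "data": {"delta_pos": [[0.6,-0.36,-0.08],[0.6,-0.36,-0.08],[0.6,-0.36,-0.08],[0.6,-0.36,-0.08],[0.6,-0.36,-0.08]], "twist": [[0,0,0],[0,0,0],[0,0,0],[0,0,0],[0,0,0]], "gripper": [0,0,0,0,0]}}

```text
clock: 1.1
ee_pos: [0.4336, -0.2666, 0.2797]
orientation: [0.993, 0.115, 0.001, -0.0]
contact_force: [-0.5, -0.3, -0.3]
opening: 0.999
grip_force: 0.0
```

Run:
```python
from h import *
import time
s=monitor.state(); print(s["clock"],s["ee_pos"],s["joint_positions"])
m,f=shot("wrist","w1"); print(proj(m,[(0.53,-0.25,0.06)]))
```

```text
1.1 [ 0.43363676 -0.26655726  0.27968555] [-7.89716626e-01 -4.54268422e-02  1.71413679e+00  1.25053463e-03
  1.47232167e+00  5.50578267e-01]
[[286.43603436  63.60534432]]
```

View pics/w1.png

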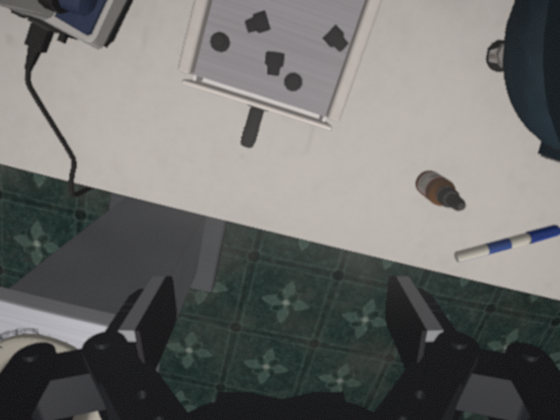

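Side crop: station (white rails, pull toward robot) left of the dropper, rake upright with its long axis roughly along x, reader near it. Wrist view: pull tab from (258,110) to (248,146), deck front corners around (190,80) and (330,125), five dark stoppers at (220,42), (258,22), (335,38), (275,63), (293,82), dropper base near (430,182). I move 0.1 m forward to see the whole station.

>>> {"op": "drive_tool", "data": {"delta_pos": [[0.33,0,0],[0.33,0,0],[0.33,0,0],[0.33,0,0],[0.33,0,0]], "twist": [[0,0,0],[0,0,0],[0,0,0],[0,0,0],[0,0,0]], "gripper": [0,0,0,0,0]}}

```text
clock: 1.65
ee_pos: [0.5264, -0.2484, 0.2791]
orientation: [0.994, 0.112, -0.001, 0.0]
contact_force: [-0.2, 0.4, 0.4]
opening: 0.997
grip_force: 0.0
```

Run:
```python
from h import *
s=monitor.state(); print(s["clock"],s["ee_pos"])
m,f=shot("wrist","w2"); c=f[20:270,130:450,::-1]; cv2.imwrite("pics/w2c.png",cv2.resize(c,None,fx=2.4,fy=2.4,interpolation=cv2.INTER_CUBIC))
```

```text
1.65 [ 0.52642046 -0.24842156  0.27906695]
```

View pics/w2c.png

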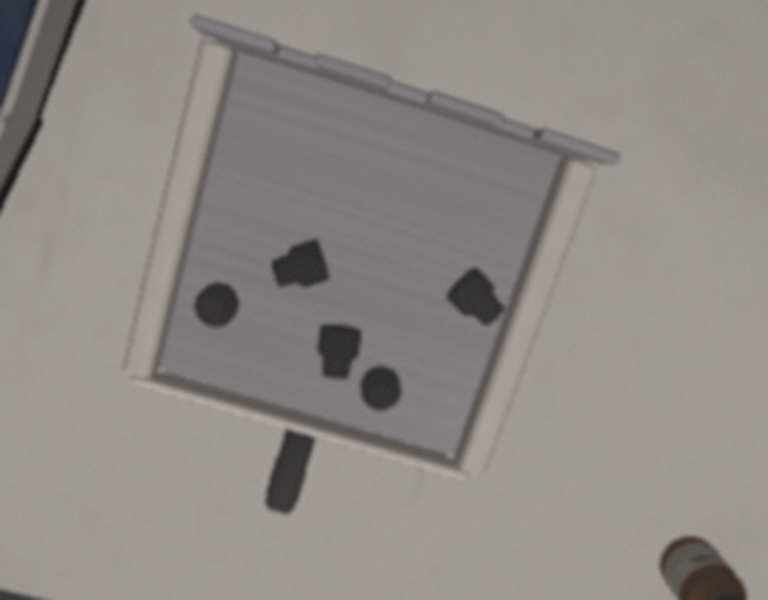

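Crop of the whole station: comb ends (195,18)/(618,157), rail front inner corners about (153,376)/(460,465), pull from (300,435) to (281,510), stoppers all forward of the rear clear strip.

Run:
```python
from h import *
m=dict(np.load("pics/w2.npz"))
def P(x,y,z): return plane(m,[(x/2.4+130,y/2.4+20)],[z])[0]
cl,cr=P(197,22,.105),P(618,157,.105)
fl,fr=P(150,377,.081),P(466,466,.081)
bl,br=P(230,50,.081),P(568,163,.081)
tb,tt=P(299,434,.05),P(281,511,.05)
ya=lambda v:np.degrees(np.arctan2(v[1],v[0]))
for n,a,b in [("comb",cr,cl),("front",fr,fl),("back in",br,bl),("railL",fl,bl),("railR",fr,br),("tab",tt,tb)]:
    print(n,(a+b)/2,"len",np.linalg.norm(b-a),"yaw",ya(b-a))
st=[P(*p,.072) for p in [(217,304),(381,387),(300,265),(476,297),(340,351)]]
print("stoppers",np.round(st,3)); print("drop",P(690,565,.092))
```

```text
comb [ 0.62807206 -0.24312551  0.105     ] len 0.14875605941186426 yaw 86.08349999628841
front [ 0.49858954 -0.23443043  0.081     ] len 0.1314545449867052 yaw 86.38133809567552
back in [ 0.62307733 -0.24196582  0.081     ] len 0.12922175680223863 yaw 85.29830234766898
railL [ 0.56555566 -0.17320329  0.081     ] len 0.12593891254100867 yaw -3.978612101604464
railR [ 0.55611121 -0.30319297  0.081     ] len 0.12350263898857293 yaw -2.939141595988303
tab [ 0.46363206 -0.23085568  0.05      ] len 0.03758497277579459 yaw -0.8816131083184404
stoppers [[ 0.535 -0.189  0.072]
 [ 0.517 -0.259  0.072]
 [ 0.557 -0.217  0.072]
 [ 0.561 -0.287  0.072]
 [ 0.528 -0.24   0.072]]
drop [ 0.47655997 -0.40025029  0.092     ]
```

```bash
cat >> h.py <<'E'
YAW=np.radians(-3.8); O=np.array([0.563,-0.239,0])
def S(x,y,z): return O+R.from_euler("z",YAW).apply([x,y,z])
def toS(p): return R.from_euler("z",-YAW).apply(np.array(p)-O)
def tw(yaw):
    s=monitor.state(); return (R.from_quat(s["orientation"]).inv()*R.from_euler("z",yaw)*R.from_euler("x",np.pi)).as_rotvec()/0.5
E
python3 - <<'E'
from h import *
s=monitor.state(); print(s["ee_pos"]); p=S(-.104,0,.15); print(p, delta(p), tw(YAW))
E
```

```text
[ 0.52644675 -0.24837379  0.27942869]
[ 0.45922865 -0.23210751  0.15      ] [-0.20625017 -0.1027441   0.43148396] [0.0008347  0.00077745 0.58019508]
```

>>> {"op": "drive_tool", "data": {"delta_pos": [[-0.2,-0.1,0.43],[-0.2,-0.1,0.43],[-0.2,-0.1,0.43],[-0.2,-0.1,0.43],[-0.2,-0.1,0.43]], "twist": [[0,0,0.58],[0,0,0.58],[0,0,0.58],[0,0,0.58],[0,0,0.58]], "gripper": [0.3,0.3,0.3,0.3,0.3]}}

```text
clock: 2.2
ee_pos: [0.4618, -0.2319, 0.1508]
orientation: [0.999, -0.033, 0.0, 0.0]
contact_force: [0.7, 0.1, 1.4]
opening: 0.7
grip_force: 0.0
```

Run:
```python
from h import *
m,f=shot("wrist","w3")
s=monitor.state(); print(s["ee_pos"],s["opening"]); print(toS(s["ee_pos"]), delta(S(-.104,0,.021)), tw(YAW))
# pull tip and sides: dark mask around the predicted place
print(proj(m,[S(-.118,0,.05),S(-.076,0,.05),S(-.097,.007,.05),S(-.097,-.007,.05)]))
g=cv2.cvtColor(f,cv2.COLOR_RGB2GRAY); cv2.imwrite("pics/w3c.png",f[:260,100:460,::-1])
```

```text
[ 0.46369977 -0.23308168  0.15288298] 0.6990152350650273
[-0.09947414 -0.0006757   0.15288298] [-0.01674717 -0.00348862  0.43954173] [ 0.00554261 -0.00757201  0.00227206]
[[280.11900555 226.77949514]
 [280.21197233 168.45598853]
 [269.97618786 198.35051544]
 [290.35187383 198.38090493]]
```

View pics/w3.png

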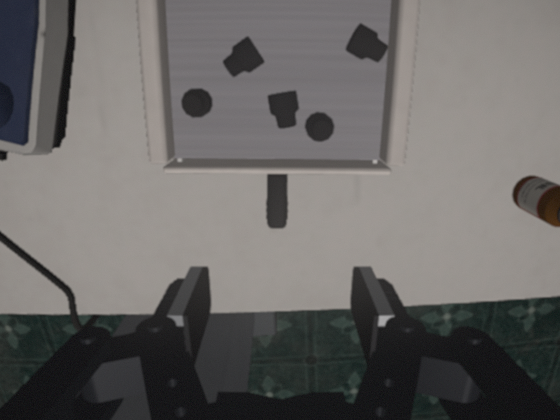

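Pull tab spans columns 267–288 with its tip at row 228, where predicted to ~2 px; the view is square with the station. Descend and grip.

>>> {"op": "drive_tool", "data": {"delta_pos": [[-0.01,-0.005,0.15],[-0.01,-0.005,0.3],[-0.01,-0.005,0.43],[-0.01,-0.005,0.43],[-0.01,-0.005,0.43]], "twist": [[0,0,0],[0,0,0],[0,0,0],[0,0,0],[0,0,0]], "gripper": [0.3,0.3,0.3,0.3,0.5]}}

```text
clock: 2.75
ee_pos: [0.4619, -0.2315, 0.0239]
orientation: [0.999, -0.032, 0.002, 0.001]
contact_force: [0.0, -0.4, 0.2]
opening: 0.546
grip_force: 0.0
```

>>> {"op": "drive_tool", "data": {"delta_pos": [[0,0,0],[0,0,0],[0,0,0],[0,0,0],[0,0,0]], "twist": [[0,0,0],[0,0,0],[0,0,0],[0,0,0],[0,0,0]], "gripper": [1,1,1,1,1], "grip_force": 40}}

```text
clock: 3.25
ee_pos: [0.462, -0.2294, 0.0246]
orientation: [0.999, -0.033, 0.002, -0.0]
contact_force: [-0.1, 8.1, 11.4]
opening: 0.156
grip_force: 39.9
```

>>> {"op": "drive_tool", "data": {"delta_pos": [[-0.06,0,0],[-0.13,0,0],[-0.2,0,0],[-0.26,0,0],[-0.27,0,0]], "twist": [[0,0,0],[0,0,0],[0,0,0],[0,0,0],[0,0,0]], "gripper": [1,1,1,1,1]}}

```text
clock: 3.75
ee_pos: [0.3832, -0.2236, 0.0246]
orientation: [0.999, -0.035, 0.006, -0.001]
contact_force: [26.3, 16.1, -0.5]
opening: 0.157
grip_force: 42.2
```

Run:
```python
from h import *
s=monitor.state(); print(s["clock"],s["ee_pos"],toS(s["ee_pos"]),s["contact_force"],s["opening"])
m,f=shot("wrist","w4")
# predicted drawer front outer face top edge if out d
for d in (.07,.075,.08,.085): print(d,proj(m,[S(-.07-d,.03,.055)]))
g=cv2.cvtColor(f,cv2.COLOR_RGB2GRAY); c=int(proj(m,[S(-.15,.03,.055)])[0,0]); print(c,[(r,int(g[r,c-2:c+3].mean())) for r in range(100,260,2)])
```

```text
3.75 [ 0.38319588 -0.22362589  0.02457449] [-0.18042772  0.00342398  0.02457449] [26.30219806 16.09173747 -0.48492042] 0.15691819678704755
0.07 [[196.59700388 212.51586851]]
0.075 [[197.69203047 226.88893159]]
0.08 [[198.78147405 240.89223281]]
0.085 [[199.86395254 254.52911421]]
198 [(100, 164), (102, 163), (104, 164), (106, 163), (108, 164), (110, 164), (112, 164), (114, 164), (116, 165), (118, 164), (120, 164), (122, 165), (124, 165), (126, 165), (128, 164), (130, 165), (132, 165), (134, 165), (136, 165), (138, 165), (140, 165), (142, 166), (144, 165), (146, 165), (148, 166), (150, 166), (152, 166), (154, 166), (156, 166), (158, 166), (160, 167), (162, 166), (164, 166), (166, 166), (168, 166), (170, 166), (172, 166), (174, 166), (176, 167), (178, 166), (180, 167), (182, 166), (184, 167), (186, 167), (188, 167), (190, 166), (192, 166), (194, 167), (196, 167), (198, 167), (200, 166), (202, 167), (204, 158), (206, 112), (208, 87), (210, 88), (212, 87), (214, 86), (216, 86), (218, 86), (220, 86), (222, 85), (224, 85), (226, 85), (228, 84), (230, 85), (232, 84), (234, 85), (236, 83), (238, 84), (240, 83), (242, 84), (244, 85), (246, 91), (248, 107), (250, 127), (252, 141), (254, 154), (256, 155), (258, 148)]
```

>>> {"op": "drive_tool", "data": {"delta_pos": [[0.01,0,0],[0.01,0,0],[0.01,0,-0.1],[0.01,0,-0.27],[0.01,0,-0.43]], "twist": [[0,0,0],[0,0,0],[0,0,0],[0,0,0],[0,0,0]], "gripper": [0.4,0.4,0.4,0.4,0.3]}}

```text
clock: 4.3
ee_pos: [0.3812, -0.2245, 0.1521]
orientation: [0.999, -0.032, -0.0, -0.0]
contact_force: [1.0, -1.3, 0.4]
opening: 0.694
grip_force: 0.0
```

>>> {"op": "drive_tool", "data": {"delta_pos": [[-0.03,-0.12,-0.16],[-0.06,-0.27,-0.18],[-0.1,-0.42,-0.18],[-0.14,-0.57,-0.18],[-0.18,-0.72,-0.18]], "twist": [[0,0,0],[0,0,0],[0,0,0],[0,0,0],[0,0,0]], "gripper": [0,0,0,0,0]}}

```text
clock: 4.8
ee_pos: [0.3413, -0.0045, 0.2052]
orientation: [0.999, -0.033, 0.001, 0.001]
contact_force: [0.7, 0.5, 0.0]
opening: 0.996
grip_force: 0.0
```

>>> {"op": "drive_tool", "data": {"delta_pos": [[0.03,-0.15,0],[0.07,-0.3,0],[0.12,-0.45,0],[0.17,-0.6,0],[0.2,-0.72,0]], "twist": [[0,0,0],[0,0,0],[0,0,0],[0,0,0],[0,0,0]], "gripper": [0,0,0,0,0]}}

```text
clock: 5.3
ee_pos: [0.4163, 0.2085, 0.205]
orientation: [1.0, -0.031, 0.001, -0.0]
contact_force: [0.4, -1.5, 0.5]
opening: 1.001
grip_force: 0.0
```

Run:
```python
from h import *
s=monitor.state(); print(s["clock"],s["ee_pos"],s["joint_positions"],s["orientation"])
m,f=shot("wrist","w5"); mt,ft=shot("top","t5")
print(proj(m,[(.454,.222,.02)]), proj(mt,[S(-.065,0,.062),S(-.155,0,.05)]))
```

```text
5.3 [0.41633415 0.20845085 0.20501977] [ 2.03983148e-01 -1.11878076e-01  1.92500457e+00 -3.65428254e-04
  1.32673797e+00  1.83769275e+00] [ 9.99506275e-01 -3.14074633e-02  8.81621579e-04 -2.91223501e-05]
[[261.65839275 134.69295279]] [[368.30824523 222.25503528]
 [367.23442061 241.50941669]]
```

View pics/w5.png

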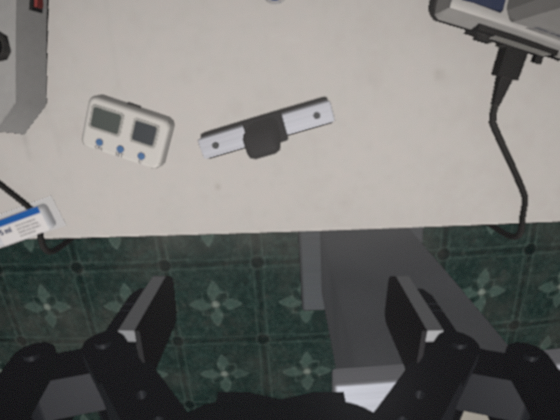

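Rake bar with screws at (216,145) and (316,116), grip in the middle (265,133); reader at (128,130) left of it, microscope foot top right.

Run:
```python
from h import *
m=dict(np.load("pics/w5.npz")); f=cv2.imread("pics/w5.png")
# bar mask: bright bluish-aluminium hard; use screws + bar corners
a,b=plane(m,[(316,116),(216,145)],[.034,.034]); v=b-a
print("screws mid",(a+b)/2,"len",np.linalg.norm(v),"yaw",np.degrees(np.arctan2(v[1],v[0]))-90)
e=plane(m,[(331,110),(203,148)],[.034,.034]); print("ends",e.mean(0),np.linalg.norm(e[1]-e[0]),np.degrees(np.arctan2(*(e[1]-e[0])[[1,0]]))-90)
g=cv2.cvtColor(f,cv2.COLOR_BGR2GRAY)[95:165,190:340]
mask=((g<75)*255).astype(np.uint8); n,l,st,ce=cv2.connectedComponentsWithStats(mask); 
for i in range(1,n):
    if st[i,4]>150: print(st[i]+[190,95,0,0,0],ce[i]+[190,95])
yaw=np.arctan2(v[1],v[0])-np.pi/2; c=(a+b)/2
print("grip top proj",proj(m,[np.r_[c[:2]+R.from_euler('z',yaw).apply([dx,dy,0])[:2],.1] for dx in(-.01,.01) for dy in(-.012,.012)]))
print(delta([c[0],c[1],.15]),tw(yaw))
```

```text
screws mid [0.45910609 0.21780969 0.034     ] len 0.08752506026203521 yaw 12.427091169240327
ends [0.46029744 0.21722252 0.034     ] 0.11221789209405521 12.778609577958463
[ 202   98  124   60 1657] [263.54978877 131.94749547]
grip top proj [[282.98679226 152.17598321]
 [248.93577036 161.85650877]
 [274.68079026 123.26685309]
 [239.95096071 133.40710675]]
[ 0.14096646 -0.03680441  0.18267605] [-0.00157827 -0.00180775 -0.55296722]
```

>>> {"op": "drive_tool", "data": {"delta_pos": [[0.14,-0.035,0.18],[0.14,-0.035,0.18],[0.14,-0.035,0.18],[0.14,-0.035,0.18],[0.14,-0.035,0.18]], "twist": [[0,0,-0.55],[0,0,-0.55],[0,0,-0.55],[0,0,-0.55],[0,0,-0.55]], "gripper": [0.1,0.1,0.1,0.1,0.1]}}

```text
clock: 5.9
ee_pos: [0.4584, 0.2136, 0.1519]
orientation: [0.995, 0.104, 0.001, -0.0]
contact_force: [0.5, 0.6, 0.0]
opening: 0.902
grip_force: 0.0
```

Run:
```python
from h import *
s=monitor.state(); print(s["ee_pos"],delta([.4595,.2175,.053]),tw(np.radians(12.6)))
m,f=shot("wrist","w6"); cv2.imwrite("pics/w6c.png",f[150:420,100:460,::-1])
```

```text
[0.45839702 0.21360171 0.15189072] [ 0.00556335 -0.01201971  0.32964625] [ 0.00043129 -0.0043754  -0.02312585]
```

View pics/w6c.png

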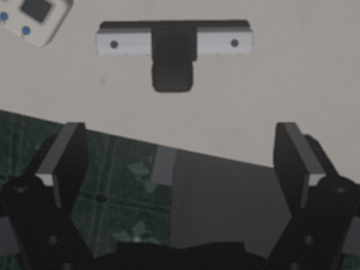

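Rake is square in view, grip top centred at about (272,222) full-frame vs finger midline 280, agreeing with the computed −4 mm in tool y.

>>> {"op": "drive_tool", "data": {"delta_pos": [[0.007,-0.012,0.03],[0.007,-0.012,0.15],[0.007,-0.012,0.27],[0.007,-0.012,0.33],[0.007,-0.012,0.33]], "twist": [[0,0,-0.02],[0,0,-0.02],[0,0,-0.02],[0,0,-0.02],[0,0,-0.02]], "gripper": [0.1,0.1,0.1,0.1,0.1]}}

```text
clock: 6.45
ee_pos: [0.4565, 0.2174, 0.0483]
orientation: [0.994, 0.11, -0.003, 0.0]
contact_force: [-1.0, -0.2, 0.8]
opening: 0.903
grip_force: 0.0
```

>>> {"op": "drive_tool", "data": {"delta_pos": [[0,0,0],[0,0,0],[0,0,0],[0,0,0],[0,0,0]], "twist": [[0,0,0],[0,0,0],[0,0,0],[0,0,0],[0,0,0]], "gripper": [0.5,0.7,1,1,1], "grip_force": 60}}

```text
clock: 6.95
ee_pos: [0.4605, 0.2182, 0.0527]
orientation: [0.994, 0.11, 0.001, -0.0]
contact_force: [-1.1, 0.4, 5.9]
opening: 0.276
grip_force: 59.6
```

>>> {"op": "drive_tool", "data": {"delta_pos": [[0,0,-0.05],[-0.02,0,-0.18],[-0.08,0.03,-0.32],[-0.18,0.1,-0.44],[-0.28,0.2,-0.5]], "twist": [[0,0,0],[0,0,0],[0,0,0],[0,0,0],[0,0,0]], "gripper": [1,1,1,1,1]}}

```text
clock: 7.45
ee_pos: [0.391, 0.1409, 0.2044]
orientation: [0.994, 0.111, 0.002, 0.0]
contact_force: [0.2, -1.5, -0.3]
opening: 0.274
grip_force: 59.3
```

>>> {"op": "drive_tool", "data": {"delta_pos": [[-0.08,0.12,0],[-0.16,0.24,0],[-0.22,0.36,0],[-0.27,0.43,0],[-0.27,0.43,0]], "twist": [[0,0,0],[0,0,0.15],[0,0,0.3],[0,0,0.45],[0,0,0.57]], "gripper": [1,1,1,1,1]}}

```text
clock: 7.95
ee_pos: [0.3388, -0.005, 0.2011]
orientation: [0.999, -0.036, -0.0, 0.001]
contact_force: [0.6, 0.0, -1.5]
opening: 0.276
grip_force: 59.5
```

Run:
```python
from h import *
s=monitor.state(); print(s["clock"],s["ee_pos"],s["opening"],s["grip_force"],s["joint_positions"])
print(tw(YAW),delta([.42,-.227,.205]),delta(S(.04,.002,.205)))
ms=vision.camera_model("side"); mt=dict(np.load("pics/t5.npz"))
print("eyepieces",plane(ms,[(285,122),(275,125),(252,140)],[.34]*3), "head",plane(ms,[(285,146)],[.3]))
```

```text
7.95 [ 0.33877935 -0.00499214  0.20107756] 0.2763925522529492 59.53322947025299 [-3.75385322e-01 -5.10283716e-01  2.23770474e+00 -1.11886032e-03
  1.41379568e+00  1.26751566e+00]
[ 2.33410664e-03 -5.07308792e-05 -1.12148252e-02] [ 0.32321994  0.71867016 -0.0122269 ] [ 0.93482259  0.71689547 -0.01221145]
eyepieces [[ 0.55376615 -0.0534664   0.34      ]
 [ 0.58405621 -0.02467177  0.34      ]
 [ 0.63705652  0.09301439  0.34      ]] head [[0.53506287 0.04370925 0.3       ]]
```

>>> {"op": "drive_tool", "data": {"delta_pos": [[0.02,0.15,0],[0.06,0.3,0],[0.12,0.45,0],[0.2,0.6,0],[0.3,0.72,0]], "twist": [[0,0,0],[0,0,0],[0,0,0],[0,0,0],[0,0,0]], "gripper": [1,1,1,1,1]}}

```text
clock: 8.45
ee_pos: [0.4155, -0.2264, 0.201]
orientation: [0.999, -0.033, -0.0, 0.0]
contact_force: [-0.0, 0.6, -0.4]
opening: 0.274
grip_force: 59.9
```

>>> {"op": "drive_tool", "data": {"delta_pos": [[0.15,0,0],[0.3,0,0],[0.45,0,0],[0.5,0,0],[0.5,0,0]], "twist": [[0,0,0],[0,0,0],[0,0,0],[0,0,0],[0,0,0]], "gripper": [1,1,1,1,1]}}

```text
clock: 8.95
ee_pos: [0.5666, -0.2333, 0.2002]
orientation: [1.0, -0.031, -0.0, -0.0]
contact_force: [-1.7, -0.4, -1.1]
opening: 0.276
grip_force: 60.1
```

Run:
```python
from h import *
s=monitor.state(); print(s["clock"],s["ee_pos"],toS(s["ee_pos"]),s["opening"],tw(YAW))
m,f=shot("wrist","w7"); shot("top","t7"); shot("side","s7")
print(proj(m,[S(.065,.064,.081),S(.065,-.064,.081),S(0,.064,.081),S(0,-.064,.081)]))
```

```text
8.95 [ 0.5665824  -0.23331668  0.20021785] [0.00319787 0.00590824 0.20021785] 0.27599085460397776 [-0.00145661  0.00184992  0.00692743]
[[196.13101805 110.78413191]
 [380.88618656 111.82211778]
 [201.54287862 200.20237786]
 [373.60012916 200.96639708]]
```

View pics/w7.png

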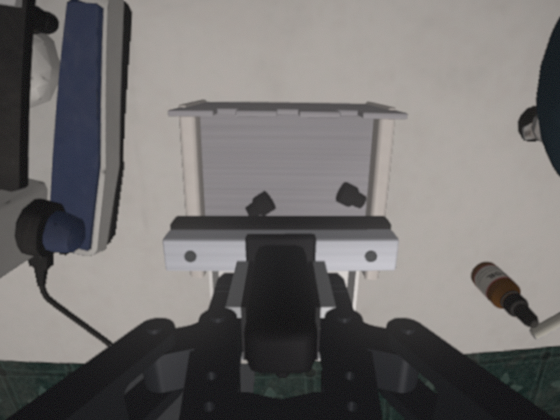

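Rake hangs level, bar ends (165,252)/(396,252); comb from (170,108) to (405,116), rail inner edges about columns 200 and 375 at row 120, two rear stoppers at (260,204) and (350,195), dropper clear at right.

Run:
```python
from h import *
m=dict(np.load("pics/w7.npz")); f=cv2.imread("pics/w7.png"); g=cv2.GaussianBlur(cv2.cvtColor(f,cv2.COLOR_BGR2GRAY),(3,3),0).astype(float)
dy=np.gradient(g,axis=0); dx=np.gradient(g,axis=1)
# comb front-lower edge (comb/deck boundary) strongest gradients near rows 100..125
cols=np.arange(205,372,6)
for nm,sg,r0,r1 in [("dark->",-1,96,112),("light->",1,104,124)]:
    rows=[r0+np.argmax(sg*dy[r0:r1,c]) for c in cols]; p=np.polyfit(cols,rows,1); print(nm,p,np.std(rows-np.polyval(p,cols)),rows[::6])
for nm,c0,c1,sg in [("L outer",172,192,1),("L inner",192,212,-1),("R inner",364,384,1),("R outer",384,402,-1)]:
    rows=np.arange(124,205,5); cs=[c0+np.argmax(sg*dx[r,c0:c1]) for r in rows]; p=np.polyfit(rows,cs,1); print(nm,p,np.std(cs-np.polyval(p,rows)),np.polyval(p,[125,200]))
    q=np.c_[np.polyval(p,[125,200]),[125,200]]; W=plane(m,q,[.081,.081]); v=W[0]-W[1]; print("  S:",toS(W[0]).round(4),toS(W[1]).round(4),"yaw",np.degrees(np.arctan2(v[1],v[0])))
# bar lower edge
for r0,r1,sg in [(262,280,1),(262,280,-1)]:
    cols=np.r_[172:238:6,330:392:6]; rows=[r0+np.argmax(sg*dy[r0:r1,c]) for c in cols]; p=np.polyfit(cols,rows,1); print("bar",p,np.std(rows-np.polyval(p,cols)))
B=plane(m,[(165,252),(396,252),(190,256),(371,256)],[.181]*4); print("rake ends S",[toS(b).round(4) for b in B])
```

```text
dark-> [8.57507754e-03 9.96189564e+01] 0.5676014422942838 [np.int64(100), np.int64(101), np.int64(102), np.int64(102), np.int64(103)]
light-> [2.01149425e-02 1.04639984e+02] 1.337194590805881 [np.int64(110), np.int64(110), np.int64(109), np.int64(111), np.int64(110)]
L outer [6.96078431e-02 1.72701961e+02] 0.37125678879924434 [181.40294118 186.62352941]
  S: [0.0553 0.075  0.081 ] [0.0001 0.0752 0.081 ] yaw -4.0196672143937455
L inner [5.39215686e-02 1.88098039e+02] 0.2748597209583533 [194.83823529 198.88235294]
  S: [0.0552 0.0655 0.081 ] [0.0001 0.066  0.081 ] yaw -4.326292671217048
R inner [-8.28431373e-02  3.88880392e+02] 0.29970188956143357 [378.525      372.31176471]
  S: [ 0.0559 -0.063   0.081 ] [ 0.0008 -0.063   0.081 ] yaw -3.8792745043770673
R outer [-9.41176471e-02  4.03552941e+02] 0.28817526385683834 [391.78823529 384.72941176]
  S: [ 0.0561 -0.0725  0.081 ] [ 0.0008 -0.0723  0.081 ] yaw -3.9422749023056483
bar [-3.56695267e-03  2.68456859e+02] 6.387512191675886
bar [1.06939720e-02 2.67131358e+02] 2.999872501790613
rake ends S [array([0.0057, 0.0615, 0.181 ]), array([ 0.0063, -0.0507,  0.181 ]), array([0.0037, 0.0493, 0.181 ]), array([ 0.0041, -0.0386,  0.181 ])]
```

>>> {"op": "drive_tool", "data": {"delta_pos": [[0.08,0.013,0],[0.117,0.013,0],[0.117,0.013,0.09],[0.117,0.013,0.17],[0.117,0.013,0.17]], "twist": [[0,0,0.014],[0,0,0.014],[0,0,0.014],[0,0,0.014],[0,0,0.014]], "gripper": [1,1,1,1,1]}}

```text
clock: 9.6
ee_pos: [0.5966, -0.2383, 0.1462]
orientation: [0.999, -0.036, -0.004, -0.002]
contact_force: [-0.6, 0.0, -2.1]
opening: 0.274
grip_force: 60.1
```

```bash
sed -i 's/YAW=np.radians(-3.8); O=np.array(\[0.563,-0.239,0\])/YAW=np.radians(-4.0); O=np.array([0.563,-0.2377,0])/' h.py
python3 - <<'E'
from h import *
for _ in range(3):
    s=monitor.state(); m,f=shot("wrist","w8"); print(s["clock"],toS(s["ee_pos"]),s["contact_force"],tw(YAW))
print(proj(m,[S(.065,.064,.081),S(.065,-.064,.081)]))
g=cv2.GaussianBlur(cv2.cvtColor(f,cv2.COLOR_RGB2GRAY),(3,3),0).astype(int)
for r in (232,245,252,258): print(r,g[r,140:230:3],g[r,340:430:3])
E
```

```text
9.6 [0.03360958 0.00170058 0.14621135] [-0.58756006  0.0404842  -2.11645949] [-0.00429935  0.00836463 -0.00418796]
9.65 [0.03499223 0.0010655  0.14867817] [-0.83256527 -0.60071046 -0.60795152] [-0.00056768  0.00146478 -0.00397182]
9.7 [0.03635833 0.00043647 0.15067594] [ 0.37902549 -0.49753024 -0.78146113] [ 0.00185806 -0.0030539  -0.00378552]
[[172.08288167 175.17950229]
 [388.31949323 174.96874855]]
232 [169 169 169 169 170 170 166 158 171 143  96  94  94  94  94  94  94  93
  94  93  94  93  93  93  93  93  93  93  93  92] [ 95  95  95  95  96  96  96  96  97  97  97  96  97  97  97  98  97 103
 154 173 158 168 168 168 168 168 168 168 168 168]
245 [169 169 169 169 168 168 168 154 157 168 168 168 168 168 168 169 170 169
 169 170 170 170 170 170 170 171 171 172 171 171] [181 181 181 182 181 182 182 182 183 183 183 183 184 183 183 183 184 183
 184 170 166 168 167 167 167 166 166 168 169 170]
252 [167 168 169 169 168 169 169 164 153 168 169 169 169 170 170 138  84  80
 124 171 172 173 173 174 174 174 174 175 175 176] [186 186 186 187 186 187 187 187 180 115  86  97 165 188 188 188 188 188
 187 168 167 167 168 167 166 167 168 168 168 169]
258 [167 169 169 169 169 170 169 162 152 169 170 170 170 171 169 107  76  78
  89 164 173 173 173 174 175 175 175 176 176 176] [191 192 192 192 192 193 193 194 172  92  85  84 142 194 194 194 194 194
 190 160 166 167 167 168 167 167 168 168 168 168]
```

>>> {"op": "drive_tool", "data": {"delta_pos": [[0,0,0.04],[0,0,0.08],[0,0,0.105],[0,0,0.112],[0,0,0.112]], "twist": [[0,0,0],[0,0,0],[0,0,0],[0,0,0],[0,0,0]], "gripper": [1,1,1,1,1]}}

```text
clock: 10.25
ee_pos: [0.5999, -0.2396, 0.116]
orientation: [0.999, -0.036, -0.0, -0.0]
contact_force: [-0.1, 0.4, -2.3]
opening: 0.274
grip_force: 60.1
```

Run:
```python
from h import *
for _ in range(3):
    s=monitor.state(); m,f=shot("wrist","w9"); print(s["clock"],toS(s["ee_pos"]),s["contact_force"],s["wrist_torque"])
```

```text
10.25 [0.03695723 0.00070537 0.11604382] [-0.09411179  0.40809862 -2.3136244 ] [-0.02769228 -0.0124856   0.01105799]
10.3 [0.03730962 0.00049703 0.11662882] [ 0.63131074  0.03375515 -1.20324725] [-0.05508837 -0.00447751  0.05429362]
10.35 [0.03750151 0.00040718 0.11698432] [ 0.598793   -0.28300569 -0.77650344] [ 0.01797547 -0.01891751 -0.00807317]
```

>>> {"op": "drive_tool", "data": {"delta_pos": [[0,0,0.006],[-0.02,0,0.006],[-0.045,0,0.006],[-0.07,0,0.006],[-0.095,0,0.006]], "twist": [[0,0,0],[0,0,0],[0,0,0],[0,0,0],[0,0,0]], "gripper": [1,1,1,1,1]}}

```text
clock: 10.9
ee_pos: [0.5709, -0.2377, 0.115]
orientation: [0.999, -0.036, -0.0, -0.0]
contact_force: [0.5, 0.5, -1.4]
opening: 0.273
grip_force: 60.1
```

>>> {"op": "drive_tool", "data": {"delta_pos": [[-0.025,0,0],[-0.05,0,0],[-0.075,0,0],[-0.1,0,0],[-0.12,0,0]], "twist": [[0,0,0],[0,0,0],[0,0,0],[0,0,0],[0,0,0]], "gripper": [1,1,1,1,1]}}

```text
clock: 11.4
ee_pos: [0.5352, -0.2351, 0.1149]
orientation: [0.999, -0.036, 0.0, -0.0]
contact_force: [0.0, 0.1, -1.2]
opening: 0.272
grip_force: 60.1
```

Run:
```python
from h import *
s=monitor.state(); print(s["clock"],toS(s["ee_pos"]),s["contact_force"],s["wrist_torque"],tw(YAW))
```

```text
11.4 [-0.02790516  0.00062586  0.11490377] [ 0.02143539  0.11179782 -1.18961565] [-0.09259456  0.00218093 -0.00255244] [-2.22059882e-05 -2.66042185e-05 -2.88989540e-03]
```

>>> {"op": "drive_tool", "data": {"delta_pos": [[-0.025,0,0],[-0.05,0,0],[-0.075,0,0],[-0.1,0,0],[-0.12,0,0]], "twist": [[0,0,0],[0,0,0],[0,0,0],[0,0,0],[0,0,0]], "gripper": [1,1,1,1,1]}}

```text
clock: 11.9
ee_pos: [0.4992, -0.2325, 0.1148]
orientation: [0.999, -0.036, -0.0, -0.0]
contact_force: [0.4, -0.2, -1.5]
opening: 0.27
grip_force: 60.1
```

>>> {"op": "drive_tool", "data": {"delta_pos": [[-0.02,0,0],[-0.02,0,0],[-0.02,0,0],[0.02,0,0],[0.06,0,0]], "twist": [[0,0,0],[0,0,0],[0,0,0],[0,0,0],[0,0,0]], "gripper": [1,1,1,1,1]}}

```text
clock: 12.4
ee_pos: [0.5184, -0.234, 0.115]
orientation: [0.999, -0.036, 0.0, 0.0]
contact_force: [-0.1, 0.7, -1.4]
opening: 0.271
grip_force: 60.1
```

>>> {"op": "drive_tool", "data": {"delta_pos": [[0.05,0,0],[0.1,0,0],[0.15,0,0],[0.15,0,0.005],[0.15,0,0.005]], "twist": [[0,0,0],[0,0,0],[0,0,0],[0,0,0],[0,0,0]], "gripper": [1,1,1,1,1]}}

```text
clock: 12.9
ee_pos: [0.5645, -0.2375, 0.1147]
orientation: [0.999, -0.035, 0.002, 0.001]
contact_force: [1.8, -0.3, 3.7]
opening: 0.272
grip_force: 60.7
```

Run:
```python
from h import *
s=monitor.state(); print(s["clock"],toS(s["ee_pos"]),s["contact_force"],s["wrist_torque"],tw(YAW))
```

```text
12.9 [0.00149072 0.00026659 0.11469946] [ 1.76475694 -0.3373172   3.68074273] [ 0.1642844  -0.62705936 -0.02741054] [ 0.00211523 -0.00780559 -0.00224725]
```

>>> {"op": "drive_tool", "data": {"delta_pos": [[0,0,0],[0,0,0],[0,0,0],[0,0,0],[0,0,-0.02]], "twist": [[0,0,0],[0,0,0],[0,0,0],[0,0,0],[0,0,0]], "gripper": [0.65,0.55,0.4,0.3,0.2]}}

```text
clock: 13.4
ee_pos: [0.5618, -0.2367, 0.1185]
orientation: [0.999, -0.036, -0.001, -0.001]
contact_force: [-0.8, -0.4, -0.8]
opening: 0.798
grip_force: 0.0
```

>>> {"op": "drive_tool", "data": {"delta_pos": [[0,0,-0.1],[0,0,-0.25],[0,0,-0.4],[-0.12,0,-0.45],[-0.28,0,-0.45]], "twist": [[0,0,0],[0,0,0],[0,0,0],[0,0,0],[0,0,0]], "gripper": [0.2,0.2,0.2,0.2,0.2]}}

```text
clock: 13.9
ee_pos: [0.4805, -0.2325, 0.259]
orientation: [0.999, -0.035, 0.003, 0.003]
contact_force: [-1.3, -0.7, -0.4]
opening: 0.803
grip_force: 0.0
```

>>> {"op": "drive_tool", "data": {"delta_pos": [[-0.15,0,0],[-0.26,0,0],[-0.26,0,0],[-0.26,0,0],[-0.26,0,0]], "twist": [[0,0,0],[0,0,0],[0,0,0],[0,0,0],[0,0,0]], "gripper": [0.2,0.2,0.2,0.2,0.2]}}

```text
clock: 14.4
ee_pos: [0.402, -0.2259, 0.2549]
orientation: [0.999, -0.035, 0.0, 0.0]
contact_force: [-0.4, 0.3, 0.1]
opening: 0.799
grip_force: 0.0
```

Run:
```python
from h import *
s=monitor.state(); print(s["clock"],toS(s["ee_pos"]),s["contact_force"],tw(YAW))
m,f=shot("wrist","w10"); print(proj(m,[S(-.065,0,.062),S(-.155,0,.055),S(-.183,0,.04)]))
```

```text
14.4 [-0.16147466  0.00053367  0.25492888] [-0.40779582  0.29759873  0.12832356] [ 0.00113381 -0.0020379  -0.00231294]
[[280.20816971  63.54609052]
 [280.22859483 164.75832479]
 [280.22773143 189.04172264]]
```

View pics/w10.png

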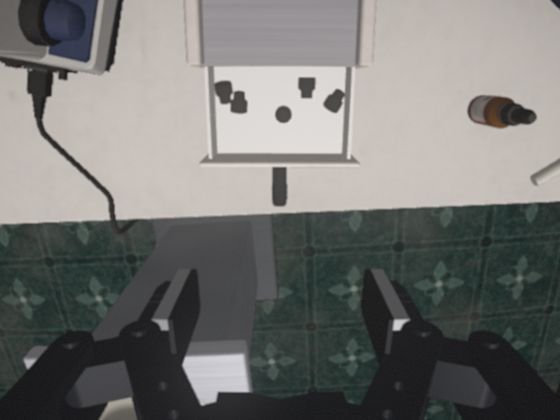

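All five stoppers lie inside the open drawer (around rows 85–115, columns 222–335), the deck is clear, pull tab at (279,186), dropper undisturbed. Now regrip the pull and push home.

>>> {"op": "drive_tool", "data": {"delta_pos": [[-0.07,-0.002,0.15],[-0.07,-0.002,0.3],[-0.07,-0.002,0.45],[-0.07,-0.002,0.58],[-0.07,-0.002,0.66]], "twist": [[0,0,0],[0,0,0],[0,0,0],[0,0,0],[0,0,0]], "gripper": [0.3,0.3,0.3,0.3,0.3]}}

```text
clock: 14.95
ee_pos: [0.3795, -0.222, 0.0532]
orientation: [0.999, -0.035, -0.002, -0.002]
contact_force: [0.2, 0.2, 0.5]
opening: 0.699
grip_force: 0.0
```

>>> {"op": "drive_tool", "data": {"delta_pos": [[0,0,0.06],[0,0,0.105],[0,0,0.105],[0,0,0.105],[0,0,0.105]], "twist": [[0,0,0],[0,0,0],[0,0,0],[0,0,0],[0,0,0]], "gripper": [0.3,0.3,0.4,0.6,0.7]}}

```text
clock: 15.45
ee_pos: [0.3812, -0.2242, 0.0258]
orientation: [0.999, -0.035, 0.001, 0.001]
contact_force: [0.4, 0.1, 0.2]
opening: 0.308
grip_force: 0.0
```

>>> {"op": "drive_tool", "data": {"delta_pos": [[0,0,0],[0,0,0],[0,0,0],[0,0,0],[0,0,0]], "twist": [[0,0,0],[0,0,0],[0,0,0],[0,0,0],[0,0,0]], "gripper": [1,1,1,1,1], "grip_force": 40}}

```text
clock: 15.95
ee_pos: [0.3812, -0.2233, 0.026]
orientation: [0.999, -0.036, 0.001, -0.0]
contact_force: [0.8, 5.1, 5.1]
opening: 0.153
grip_force: 40.7
```

Run:
```python
from h import *
s=monitor.state(); print(s["clock"],toS(s["ee_pos"]),s["contact_force"],s["opening"],tw(YAW))
```

```text
15.95 [-0.18236008  0.00166172  0.0259924 ] [0.83037331 5.07220664 5.14534926] 0.15341617639897306 [-0.00083411 -0.00356892 -0.0040252 ]
```

>>> {"op": "drive_tool", "data": {"delta_pos": [[0.02,0,0],[0.05,0,0],[0.08,0,0],[0.11,0,0],[0.14,0,0]], "twist": [[0,0,0],[0,0,0],[0,0,0],[0,0,0],[0,0,0]], "gripper": [1,1,1,1,1]}}

```text
clock: 16.45
ee_pos: [0.423, -0.2264, 0.026]
orientation: [0.999, -0.036, 0.0, -0.0]
contact_force: [-1.2, 2.3, 5.9]
opening: 0.157
grip_force: 40.8
```

>>> {"op": "drive_tool", "data": {"delta_pos": [[0.03,0,0],[0.06,0,0],[0.09,0,0],[0.12,0,0],[0.135,0,0]], "twist": [[0,0,0],[0,0,0],[0,0,0],[0,0,0],[0,0,0]], "gripper": [1,1,1,1,1]}}

```text
clock: 16.95
ee_pos: [0.4637, -0.2295, 0.026]
orientation: [0.999, -0.036, 0.001, 0.0]
contact_force: [-1.3, 3.3, 7.0]
opening: 0.157
grip_force: 40.9
```

>>> {"op": "drive_tool", "data": {"delta_pos": [[0.005,0,0],[0.01,0,0],[0.015,0,0],[0.015,0,0],[0.015,0,0]], "twist": [[0,0,0],[0,0,0],[0,0,0],[0,0,0],[0,0,0]], "gripper": [1,1,1,1,1]}}

```text
clock: 17.45
ee_pos: [0.4659, -0.2296, 0.026]
orientation: [0.999, -0.035, -0.002, -0.0]
contact_force: [-9.9, 3.5, 12.7]
opening: 0.158
grip_force: 41.9
```

Run:
```python
from h import *
s=monitor.state(); print(s["clock"],toS(s["ee_pos"]),s["contact_force"],s["opening"],tw(YAW))
```

```text
17.45 [-0.09742128  0.00130823  0.025952  ] [-9.93765367  3.47851793 12.67877582] 0.15803163158456093 [-0.00092642  0.00631417 -0.00203956]
```

>>> {"op": "drive_tool", "data": {"delta_pos": [[0.006,0,0],[0.006,0,0],[0.006,0,0],[0.006,0,0],[0.006,0,0]], "twist": [[0,0,0],[0,0,0],[0,0,0],[0,0,0],[0,0,0]], "gripper": [1,1,0.7,0.5,0.4]}}

```text
clock: 17.95
ee_pos: [0.4691, -0.23, 0.025]
orientation: [0.999, -0.036, 0.0, 0.0]
contact_force: [-0.3, -0.1, 0.0]
opening: 0.596
grip_force: 0.0
```

>>> {"op": "drive_tool", "data": {"delta_pos": [[0,0,-0.08],[0,0,-0.2],[0,0,-0.35],[0,0,-0.5],[-0.1,0,-0.64]], "twist": [[0,0,0],[0,0,0],[0,0,0],[0,0,0],[0,0,0]], "gripper": [0.4,0.4,0.4,0.4,0.4]}}

```text
clock: 18.45
ee_pos: [0.4415, -0.2283, 0.2184]
orientation: [0.999, -0.035, 0.002, 0.001]
contact_force: [-0.9, -0.8, 0.7]
opening: 0.601
grip_force: 0.0
```

>>> {"op": "drive_tool", "data": {"delta_pos": [[-0.1,0,-0.02],[-0.1,0,-0.02],[-0.1,0,-0.02],[-0.1,0,-0.02],[-0.1,0,-0.02]], "twist": [[0,0,0],[0,0,0],[0,0,0],[0,0,0],[0,0,0]], "gripper": [0.4,0.4,0.4,0.4,0.4]}}

```text
clock: 18.95
ee_pos: [0.4102, -0.2254, 0.2207]
orientation: [0.999, -0.035, -0.001, -0.001]
contact_force: [0.1, -1.0, -0.1]
opening: 0.603
grip_force: 0.0
```

Run:
```python
from h import *
s=monitor.state(); print(s["clock"],toS(s["ee_pos"]),s["contact_force"],tw(YAW))
m,f=shot("wrist","w11"); g=cv2.GaussianBlur(cv2.cvtColor(f,cv2.COLOR_RGB2GRAY),(3,3),0)
# pull tab: dark blob near prediction
pr=proj(m,[S(-.112,0,.05),S(-.07,0,.05)]); print("tab pred tip/base",pr)
c=int(pr[:,0].mean()); r=int(pr[0,1]); print([(i,int(g[i,c])) for i in range(r-45,r+14,2)])
# rake: screws/bar at z=.096, x~.003
print("rake pred ends/screws",proj(m,[S(.003,.056,.096),S(.003,-.056,.096),S(.003,.044,.096),S(.003,-.044,.096)]), "grip top",proj(m,[S(.003,0,.162)]))
b=(g>150)
x0,y0=proj(m,[S(.003,.044,.096)])[0]; x1,y1=proj(m,[S(.003,-.044,.096)])[0]
for (x,y) in ((x0,y0),(x1,y1)):
    w=g[int(y)-10:int(y)+11,int(x)-10:int(x)+11]; j=np.unravel_index(np.argmin(w),w.shape); p=(int(x)-10+j[1],int(y)-10+j[0]); print("screw",p,w.min(),toS(plane(m,[p],[.096])[0]))
```

```text
18.95 [-0.15327104  0.00165659  0.22065337] [ 0.08607579 -0.96162177 -0.13773946] [-0.00235957  0.00246102 -0.00167357]
tab pred tip/base [[281.91993745 131.00843754]
 [281.98461376  78.80934271]]
[(86, 63), (88, 64), (90, 65), (92, 64), (94, 64), (96, 65), (98, 65), (100, 66), (102, 66), (104, 65), (106, 66), (108, 67), (110, 67), (112, 67), (114, 67), (116, 67), (118, 68), (120, 68), (122, 68), (124, 68), (126, 69), (128, 69), (130, 68), (132, 107), (134, 173), (136, 184), (138, 183), (140, 183), (142, 183), (144, 183)]
rake pred ends/screws [[195.966508   -35.95834142]
 [368.67868749 -35.86738498]
 [214.32942187 -36.47390354]
 [350.32766871 -36.40289406]] grip top [[282.90242579 -77.76229892]]
screw (np.int64(207), np.int64(-28)) 31 [-0.00206662  0.04895672  0.096     ]
screw (np.int64(355), np.int64(-39)) 26 [ 0.00466067 -0.04699032  0.096     ]
```

>>> {"op": "drive_tool", "data": {"delta_pos": [[0.1,0,-0.12],[0.22,0,-0.25],[0.3,0,-0.25],[0.3,0,-0.25],[0.3,0,-0.25]], "twist": [[0,0,0],[0,0,0],[0,0,0],[0,0,0],[0,0,0]], "gripper": [0.2,0.2,0.2,0.2,0.2]}}

```text
clock: 19.5
ee_pos: [0.4998, -0.2317, 0.2954]
orientation: [0.999, -0.035, -0.001, -0.001]
contact_force: [0.1, -0.3, -0.5]
opening: 0.8
grip_force: 0.0
```

Run:
```python
from h import *
s=monitor.state(); print(s["clock"],toS(s["ee_pos"]))
m,f=shot("wrist","w12"); g=cv2.GaussianBlur(cv2.cvtColor(f,cv2.COLOR_RGB2GRAY),(3,3),0)
P=proj(m,[S(.003,.044,.096),S(.003,-.044,.096)]); print(P, "grip top pred",proj(m,[S(.003,0,.162)]))
Q=[]
for x,y in P:
    x,y=int(x),int(y); w=(g[y-9:y+10,x-9:x+10]<125).astype(np.uint8); n,l,st,ce=cv2.connectedComponentsWithStats(w)
    k=[(ce[i]+[x-9,y-9],st[i,4]) for i in range(1,n)]; print(k)
    k=[a for a in k if 4<a[1]<60]; 
    if k: Q.append(min(k,key=lambda a:np.hypot(*(a[0]-[x,y])))[0])
if len(Q)==2: W=[toS(p) for p in plane(m,Q,[.096]*2)]; print("screws S",W,"mid",(W[0]+W[1])/2)
# grip top centroid: dark blob
gx,gy=proj(m,[S(.003,0,.162)])[0].astype(int); w=(g[gy-25:gy+40,gx-30:gx+30]<70).astype(np.uint8); n,l,st,ce=cv2.connectedComponentsWithStats(w); print([(st[i]+[gx-30,gy-25,0,0,0],ce[i]+[gx-30,gy-25]) for i in range(1,n) if st[i,4]>100])
print("pred grip top corners",proj(m,[S(.003+a,b,.162) for a in(-.01,.01) for b in(-.012,.012)]))
```

```text
19.5 [-0.06349428  0.00160169  0.29538025]
[[232.52184721  98.42058656]
 [331.12512217  98.49889809]] grip top pred [[282.09129432 102.40487771]]
[(array([232. ,  90.5]), np.int32(76)), (array([232.5       , 102.21428571]), np.int32(28))]
[(array([331. ,  90.5]), np.int32(76)), (array([331.5862069 , 102.27586207]), np.int32(29))]
screws S [array([-0.00031469,  0.04413161,  0.096     ]), array([-0.00029699, -0.04453599,  0.096     ])] mid [-0.00030584 -0.00020219  0.096     ]
[(array([ 252,   89,   60,   31, 1112]), array([281.98021583, 102.90017986]))]
pred grip top corners [[298.53011428 116.46773345]
 [265.60178839 116.44058776]
 [298.9119708   88.15481051]
 [265.31970256  88.12665439]]
```

```bash
python3 -c "
from cell import order
print(order.close_job())"
```

```text
the job is handed in; nothing more can be done
None
```

The job is handed in, with no verdict returned; by my measurements the drawer is shut to about 1 mm, all five stoppers were seen inside it before I closed it, and the rake stands upright mid-deck between the rails.

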